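# Put the pH meter away in the interlocked drawer chest

### The job

Put the hand-held pH meter away in the upper drawer of the small two-drawer chest: the chest lets only one drawer out at a time, so first push the open lower drawer fully home without slamming it, then pull the upper drawer right out. Lay the meter flat and gently, screen up, in the empty front compartment of the upper drawer without dropping it, and leave that drawer open, as more goes in later. Do not move or tip the bottle, the beaker or the test-tube rack.

Things in the scene. Friction and masses are not known exactly. Their poses are not given: they have to be found in the camera images.
- chest: Fixed grey steel bench chest, two green-fronted drawers one above the other: 300 deep (x) x 320 wide (y) x 124 mm high (+2 mm grey-green mat). Origin: centre of its underside, on the bench; z up, -x is the front, the way drawers come out. Fronts 316 mm wide, 8-63 mm (lower) and 66-122 mm (upper) above the bench. Anti-tilt interlock: while one drawer is out by over 2 mm, the other is locked.
- lower_drawer (a joint): Opening of the lower drawer in m: 0 fully home, 0.18 at its stop. Starts open. Slides with about 1.5 N of friction; the interlock's spring draws it home over about the last 6 mm. Holds test tubes and a box, all below its rim.
- upper_drawer (a joint): Opening of the upper drawer in m: 0 shut, 0.18 at its stop. Starts shut and locked. About 1.5 N of friction once free; it stays where it is left.
- lower_handle (a point): Middle of the lower drawer's handle bar, 46 mm above the bench: level round steel bar 10 mm thick, 128 mm long (y), a leg at each end, centre line 35 mm in front of the drawer front. Axes as the chest's (-x is the way out). When both drawers are shut the upper handle is right above it, so what pushes it home is best tilted back, away from the chest, by about 35 degrees.
- upper_handle (a point): Middle of the upper drawer's handle bar, 100 mm above the bench, 24 mm below the chest's top. Same bar, legs, 35 mm stand-off and axes as the lower one.
- compartment (a point): Centre of the floor of the upper drawer's empty front compartment, 70 mm above the bench; moves with the drawer, 102 mm behind the handle bar. 110 mm along x (front to back), 244 mm along y (across); divider 34 mm high, side walls 36, drawer front 52. Axes as the chest's. With the drawer right out it lies wholly clear of the chest.
- meter_center (a point): Centre, half-way up, of the loose pH meter lying on the bench, screen up: 165 mm long (x), 40 mm wide (y), 30 mm high (z), about 0.18 kg. Teal body 110 mm long with a small screen and three keys on top, and at +x a grey electrode cap 55 mm long, 34 wide, 26 high. z is up out of the screen.
- bottle: Bystander: clear round reagent bottle with a blue cap, 80 mm across, 156 mm tall. Origin: centre of its underside.
- beaker: Bystander: clear glass beaker, 76 mm across, 100 mm tall. Origin: centre of its underside.
- rack: Bystander: wooden rack with four test tubes, 56 x 180 (y) mm, 146 mm tall with the tubes. Origin: centre of its underside.
Things that resemble listed ones, but are neither listed nor needed, are in the scene too. Leave any orange look-alike of the part that bears meter_center alone.

How it is judged:
On the way, in this order (a step that is already met when the one before it is completed fails the run):
1. the lower drawer is pushed fully home (value of joint lower_drawer below 0.004 m), for 0.2 s.
2. the upper drawer is pulled right out while the lower one stays home (value of joint upper_drawer above 0.15 m and value of joint lower_drawer below 0.005 m), for 0.2 s.
At the end, for the whole second after the job is handed in: The lower drawer is home (within 5 mm), the upper one open by over 130 mm, and the meter lies at rest, screen up and flat (within 7 degrees) on the floor of the upper drawer's front compartment (centre 10 to 20 mm above it, within 45 mm of the middle front to back, 60 mm across) (value of joint lower_drawer below 0.005 m and value of joint upper_drawer above 0.13 m and x of meter_center in the frame of compartment between -0.045 and 0.045 m and y of meter_center in the frame of compartment between -0.06 and 0.06 m and z of meter_center in the frame of compartment between 0.01 and 0.02 m and angle between meter_center's own z axis and vertical below 0.12 rad and linear speed of meter below 0.02 m/s); the robot touches nothing.
It fails at once if the lower drawer is slammed (moves shut faster than 0.5 m/s) (velocity of joint lower_drawer below -0.5 m/s).
It fails at once if the meter is dropped (falls free from more than about 35 mm) (linear speed of meter above 0.8 m/s and contact force between the fingers and meter below 0.1 N).
It fails at once if the bottle is moved by 30 mm or tipped (distance of bottle from where it was at the start of the episode above 0.03 m or angle between bottle's own z axis and vertical above 0.4 rad).
It fails at once if the beaker is moved by 30 mm or tipped (distance of beaker from where it was at the start of the episode above 0.03 m or angle between beaker's own z axis and vertical above 0.4 rad).
It fails at once if the rack is moved by 30 mm or tipped (distance of rack from where it was at the start of the episode above 0.03 m or angle between rack's own z axis and vertical above 0.4 rad).
It also fails if it takes over 64 s, if anything falls off the work surface, if the arm or the gripper's body presses on something with over 40 N, if the wrist force passes 120 N, or if a joint passes its speed limit or range.

### The arm

A 6-joint arm with a two-finger parallel gripper is mounted at the origin on the work surface. World frame = base frame: x ahead of the robot, y to its left, z up, the work surface at z = 0. Lengths are in m, angles in rad, forces in N, time in s.
With the tool pointing down it reaches from about 0.375 to 0.975 m from the base axis. Payload 3.8 kg.
Tool frame: the origin (TCP) lies midway between the tips of the shut fingers; the grasp point (between the pads) lies 19 mm behind it; z points along the fingers, y is the direction in which the jaws open and shut (so a half turn about z gives the same grasp; the last joint's range is limited). The gripper opens to 85 mm and grips with 20 to 120 N. Pads are 22 mm wide; open, the fingers measure 114 mm over their backs; the gripper's body (76 mm by 85 mm) begins 54 mm behind the grasp point. The pads swing forward as they close: fully open they stand 13 mm farther back than shut.
Start: joints at [1.164, 0.264, 1.604, -0, 1.274, -0.037], TCP at [0.244, 0.629, 0.231] pointing down, gripper open.
Joint ranges: [-2.63, 2.63], [-0.94, 2.18], [0.31, 2.57], [-1.31, 4.45], [0, 2.66], [-2.55, 2.55]. Speed limits (rad/s): [2.57, 2.57, 3.14, 3.14, 3.14, 3.14].

### API

Orientations are given as a rotation vector (axis times angle).
In Python, from workcell import bot gives the robot as it stands.
- The arm moves only by the tool arm_command, never from a script. Its argument "targets" is text: rows parted by semicolons, each of 7 numbers parted by spaces: the shift along the tool's x, y, z in mm, then the turn, a rotation vector about the tool's x, y, z in degrees, then the opening, from 0 (shut) to 1 (fully open). A call has 1 to 10 rows; each row is the pose to reach, as a shift and turn from the pose commanded when the call began, along the tool's axes at that moment; what a row does not reach only later rows make up. A row lasts 1/12 s, in which the tool goes at most 41.7 mm and 7.16 degrees, less where a joint would pass 70% of its speed; a pose out of reach is approached as far as the arm can. A call with a gripper value outside its range is refused whole. The fingers move at their own pace and stop on an object; "newtons" is the grip in N (left out, the last holds). Time passes only in rows, so rows that repeat a pose let the fingers close. It gives the time, the measured TCP pose, the force and the opening at its end, in the units of the state.
- bot.read_state(): the state, without advancing time (a new reading comes with each control period).
- bot.read_camera(name): name is "scene" or "side" or "wrist"; returns (picture, depth): 384x512x3 uint8, blue, green, red; 384x512 float32, m along the optical axis (not along the pixel's ray), 0 where there is no reading.
- bot.camera_params(name): a dict with "fov_y" (degrees; the focal length in pixels is half the picture's height over the tangent of half this angle, whatever the lens; pixels are square), "cx", "cy" (the principal point, pixels), "xyz" and "rotation" of the camera in the world; the wrist camera has in their place "T_tool_cam" (4x4, takes a point from camera to tool coordinates, whose origin is the TCP and whose axes are the flange's). Camera axes: x right, y up, looking along -z (the intrinsics and any distortion apply to the point x, -y, -z); pixel columns grow to the right and rows downward; lengths in m; the calibration is good to about 2 mm. A picture is of the moment at which its call begins: read the wrist's pose just before it. camera_params takes no time and is no camera call.
- bot.finish_job(): hands the job in, once; it reports no verdict.
The state is a dict: "time": time; "q": joint angles; "joint_vel": joint speeds; "joint_torque": joint torques, N m; "tool_pos": TCP position; "tcp_rot": TCP orientation; "wrist_force": force on the tool from outside, world axes, zero at the start; "torque": the same for the moment, N m; "width": opening from 0.0 (shut) to 1.0 (fully open).
Only numpy, scipy, OpenCV 4.12 (cv2) and the standard library are available. Lean on these libraries where they do the work, as an engineer would, in place of code of your own. Each camera call takes 0.05 s, during which the arm holds its last target.

## Working session

There is one attempt and no reset: what is moved stays moved. The work goes in short steps, Python scripts to look and compute and a tool call to move; the robot and the scene stay as the last step left them, time stands still between calls to the robot, and variables do not carry over. Pictures are saved under pics/ and viewed, and the job is handed in when it is done.

Besides the shell and the picture viewer there is one more tool, called after ">>>" in YAML: its name, and indented under it one key for each argument. arm_command: Moves the arm, as the interface text tells. Its arguments: {"type":"object","properties":{"targets":{"type":"string"},"newtons":{"type":"number"}},"required":["targets"]}

```bash
mkdir -p pics; ls
cat > h.py <<'E'
import numpy as np, cv2
from workcell import bot
from scipy.spatial.transform import Rotation as R
def snap(name,tag):
    st=bot.read_state(); im,d=bot.read_camera(name); cv2.imwrite(f'pics/{tag}.png',im); np.savez(f'pics/{tag}.npz',im=im,d=d,pos=st['tool_pos'],rot=st['tcp_rot']); return st,im,d
E
python3 - <<'E'
from h import *
print(bot.read_state())
for n in ['scene','side','wrist']:
    print(n,bot.camera_params(n)); snap(n,n+'0')
E
```

```text
pics
{'time': 0.0, 'q': array([ 1.16411650e+00,  2.64757167e-01,  1.60540211e+00, -8.36352688e-06,
        1.27370258e+00, -3.68664844e-02]), 'joint_vel': array([-0.00029701,  0.00113805, -0.00045069,  0.00140862, -0.00018762,
       -0.00023643]), 'joint_torque': array([-2.60356101e-03, -5.15127826e+01, -3.67296517e+01, -3.21399384e-04,
        1.33569460e-02,  1.90745970e-05]), 'tool_pos': array([0.24366068, 0.62868694, 0.22994415]), 'tcp_rot': array([-0.57750239, -3.08755508,  0.00347937]), 'wrist_force': array([0.32080986, 0.25390055, 0.16932469]), 'torque': array([ 0.01185512,  0.03340844, -0.01014348]), 'width': 1.000837138431859}
scene {'fov_y': 42.37451179267298, 'cx': 252.8312957822707, 'cy': 187.23280068962, 'xyz': array([ 0.2315415 , -1.13220595,  1.44692907]), 'rotation': array([ 0.73245165, -0.09721731, -0.21553654])}
side {'fov_y': 53.82323437031347, 'cx': 250.8330221656172, 'cy': 188.83763450284107, 'xyz': array([ 0.05390074, -0.49119383,  1.0155444 ]), 'rotation': array([ 0.62864551, -0.23433813, -0.62912151])}
wrist {'fov_y': 70.86068132361898, 'cx': 255.60227961447373, 'cy': 189.1592493855122, 'T_tool_cam': array([[-3.45639302e-04,  9.50375893e-01,  3.11103748e-01,
         8.05967805e-02],
       [ 9.99999839e-01,  1.88794023e-04,  5.34271798e-04,
        -7.63532160e-05],
       [ 4.49024509e-04,  3.11103882e-01, -9.50375806e-01,
        -1.42692639e-01],
       [ 0.00000000e+00,  0.00000000e+00,  0.00000000e+00,
         1.00000000e+00]])}
```

View pics/scene0.png

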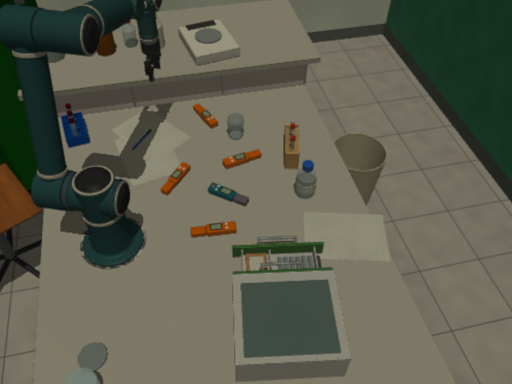

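View pics/side0.png

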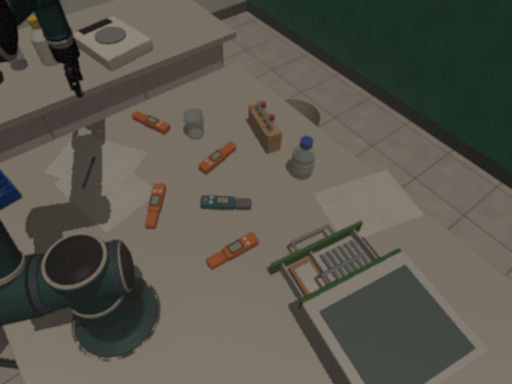

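View pics/wrist0.png

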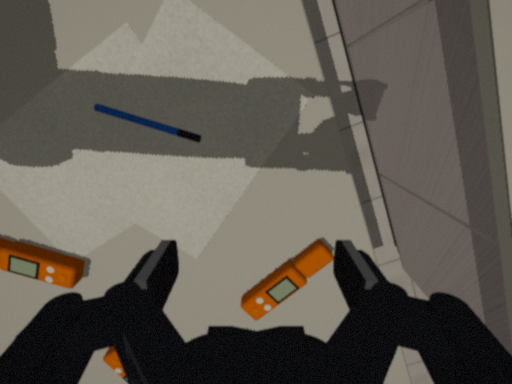

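The one teal meter with a grey cap is at scene (228,194) and side (225,203). The four orange ones are look-alikes: scene (205,115), (242,158), (176,178) and (213,229). The chest is at scene (288,310), and its drawers come out towards +y. I'll measure with the depth images and confirm the meter in a crop.

```bash
cat >> h.py <<'E'
def load(tag):
    return np.load(f'pics/{tag}.npz')
def cloud(name,tag):
    f=load(tag); p=bot.camera_params(name); d=f['d']; h,w=d.shape
    fl=h/2/np.tan(np.radians(p['fov_y']/2))
    u,v=np.meshgrid(np.arange(w),np.arange(h))
    P=np.stack([(u-p['cx'])/fl*d,-(v-p['cy'])/fl*d,-d],-1)
    if name=='wrist':
        T=p['T_tool_cam']; P=P@T[:3,:3].T+T[:3,3]
        P=P@R.from_rotvec(f['rot']).as_matrix().T+f['pos']
    else:
        P=P@R.from_rotvec(p['rotation']).as_matrix().T+p['xyz']
    P[d==0]=np.nan
    return P,f['im']
E
python3 - <<'E'
from h import *
for n,mu in (('scene',(228,194)),('side',(225,203))):
    P,im=cloud(n,n+'0')
    hsv=cv2.cvtColor(im,cv2.COLOR_BGR2HSV)
    for k,v in dict(scene=dict(bench=(200,270),meter=(228,194),cap=(241,199),mat=(290,315),bottlecap=(308,167),beaker=(235,118),rack=(291,135)),side=dict(bench=(200,300),meter=(225,203),cap=(243,204),mat=(400,330),bottlecap=(306,143),beaker=(193,117),rack=(262,122)))[n].items():
        print(n,k,P[v[1],v[0]].round(4))
    # meter mask: near, z>10mm
    m=np.zeros(im.shape[:2],bool); u,v=mu; m[v-25:v+25,u-35:u+35]=1
    m&=(P[...,2]>0.015)&(P[...,2]<.05)&~((hsv[...,0]<20)&(hsv[...,1]>120))
    nn,lab,st,_=cv2.connectedComponentsWithStats(m.astype(np.uint8))
    m=lab==1+st[1:,4].argmax()
    q=P[m]; r=cv2.minAreaRect(q[:,:2].astype(np.float32)*1000); print('meter',m.sum(),r,np.percentile(q[:,2],[5,50,95]))
    # chest mat plane: 
    m=(abs(P[...,2]-.125)<.012)&(P[...,1]<.3)&(P[...,0]>.3)
    nn,lab,st,_=cv2.connectedComponentsWithStats(m.astype(np.uint8)); m=lab==1+st[1:,4].argmax()
    q=P[m]; print('chesttop',m.sum(),cv2.minAreaRect(q[:,:2].astype(np.float32)*1000),np.median(q[:,2]))
    # green fronts
    g=(hsv[...,0]>45)&(hsv[...,0]<75)&(hsv[...,1]>120)&(P[...,2]>0)&(P[...,2]<.2)
    nn,lab,st,_=cv2.connectedComponentsWithStats(g.astype(np.uint8))
    for i in range(1,nn):
        if st[i,4]>60:
            q=P[lab==i]; print('green',st[i],cv2.minAreaRect(q[:,:2].astype(np.float32)*1000),np.percentile(q[:,2],[2,50,98]).round(3))
    a,b=(175,110) if n=='scene' else (180,120)
    cv2.imwrite(f'pics/crop_{n}.png',cv2.resize(im[150:290,170:350] if n=='scene' else im[170:320,190:410],None,fx=3.6,fy=3.6,interpolation=cv2.INTER_CUBIC))
E
```

```text
scene bench [ 0.2861 -0.1932  0.0045]
scene meter [0.4427 0.1004 0.033 ]
scene cap [0.4863 0.0684 0.029 ]
scene mat [ 0.5134 -0.482   0.1243]
scene bottlecap [0.7352 0.0568 0.1582]
scene beaker [0.5519 0.4889 0.0702]
scene rack [0.7339 0.2683 0.1301]
meter 371 ((443.40045166015625, 110.87313842773438), (48.05525588989258, 167.52847290039062), 50.584251403808594) [0.01746874 0.02645773 0.0339952 ]
chesttop 10212 ((508.66656494140625, -469.1816101074219), (305.7200012207031, 320.441162109375), 79.95598602294922) 0.12488596330851531
green [22  0 13  6 64] ((-371.2419128417969, 1708.256103515625), (9.019001007080078, 348.1715087890625), 0.13529039919376373) [0.006 0.066 0.136]
green [468   0  44  40 862] ((2177.409912109375, 1111.95068359375), (465.5174560546875, 39.807281494140625), 89.17896270751953) [0.001 0.053 0.151]
green [  0  49  20  44 641] ((-420.6878356933594, 996.4016723632812), (110.09447479248047, 46.55390548706055), 10.7533597946167) [0.003 0.09  0.195]
green [233 242  90  14 669] ((558.850830078125, -189.93267822265625), (21.32929801940918, 307.7435302734375), 80.48103332519531) [0.023 0.052 0.068]
green [260 268  72   4 104] ((574.7817993164062, -334.2049560546875), (11.677454948425293, 224.675048828125), 79.347412109375) [0.116 0.121 0.127]
side bench [ 2.011e-01 -1.030e-01 -2.000e-04]
side meter [0.4369 0.1083 0.0255]
side cap [0.481  0.0708 0.0246]
side mat [ 0.5099 -0.4932  0.1301]
side bottlecap [0.7265 0.0643 0.1581]
side beaker [0.56   0.4867 0.0543]
side rack [0.7326 0.2896 0.0795]
meter 560 ((441.6439208984375, 115.74298095703125), (42.932308197021484, 163.5378875732422), 50.18836212158203) [0.01838334 0.02789278 0.03285051]
chesttop 15775 ((506.92486572265625, -468.7025146484375), (300.4282531738281, 322.7449951171875), 79.7560806274414) 0.12583462320840288
```

View pics/crop_scene.png

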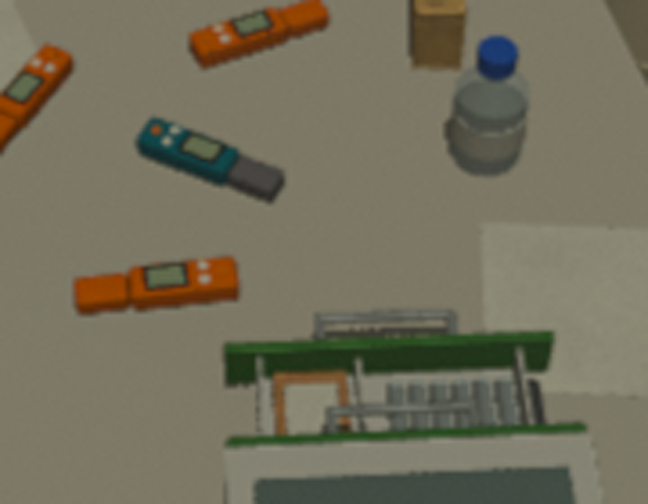

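View pics/crop_side.png

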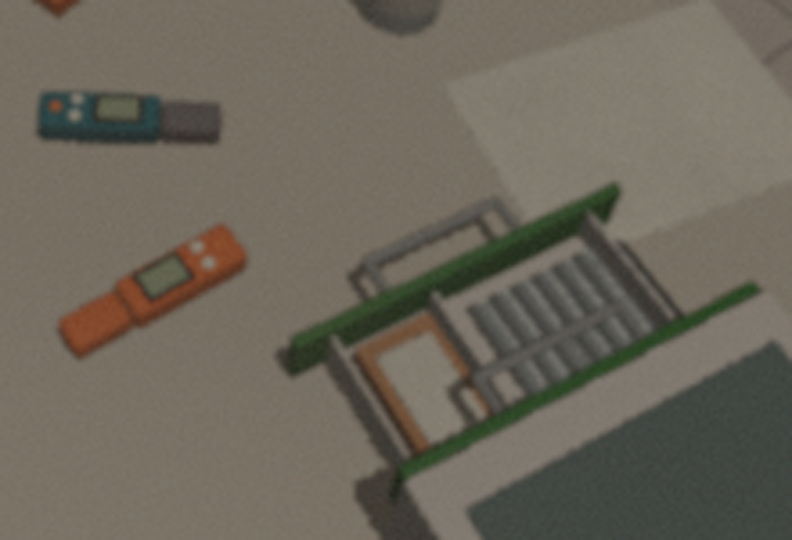

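The crops confirm the teal body, screen, three keys and grey cap at +x. Next I express the point clouds in the chest frame to find the fronts and handles.

```bash
cat >> h.py <<'E'
A=np.radians(79.9); n=np.array([np.cos(A),np.sin(A),0]); b=np.array([n[1],-n[0],0]); C0=np.array([.5075,-.469,0])
def tochest(P):  # s along outward n, t along b, z
    Q=P-C0; return np.stack([Q@n,Q@b,Q[...,2]],-1)
def fromchest(s,t,z): return C0+s*n+t*b+np.array([0,0,z])
def cmd(pos,Rm,st=None):
    st=st or bot.read_state(); R0=R.from_rotvec(st['tcp_rot']).as_matrix()
    print('shift mm',(R0.T@(np.array(pos)-st['tool_pos'])*1000).round(1),'turn deg',np.degrees(R.from_matrix(R0.T@Rm).as_rotvec()).round(1))
def Rt(y,z):
    return np.stack([np.cross(y,z),y,z],1)
E
python3 - <<'E'
from h import *
for nme in ('scene','side'):
    P,im=cloud(nme,nme+'0'); Q=tochest(P)
    m=(Q[...,0]>.155)&(Q[...,0]<.45)&(abs(Q[...,1])<.2)&(Q[...,2]>.03)&(Q[...,2]<.2)
    q=Q[m]
    # s histogram by z
    for zl in (.03,.055,.07,.09,.11):
        k=(q[:,2]>zl)&(q[:,2]<zl+.02); h,_=np.histogram(q[k,0],np.arange(.15,.45,.01)); print(nme,zl,h)
    k=(q[:,0]>.31)&(q[:,2]>.035); print('handle cand',k.sum(),np.median(q[k],0),q[k].min(0),q[k].max(0))
y=b; th=np.radians(35); z=-n*np.sin(th)-np.array([0,0,1])*np.cos(th)
p=fromchest(.40,0,.26); print(p); cmd(p,Rt(y,z))
E
```

```text
scene 0.03 [  0   0   0   0  20  91  95  76 117 116 100  38 157 146   0   7   9  59
   9   0   0   0   2  18  11  16   7   0   0   0]
scene 0.055 [  0   0   0   0   0   1   0   0   0   1   2   0 100 225  25   0   1   2
   0   0   0   0   0   0   0   0   0   0   0   0]
scene 0.07 [0 0 0 0 0 0 0 0 0 0 0 0 0 0 0 0 0 0 0 0 0 0 0 0 0 0 0 0 0 0]
scene 0.09 [ 1 14 46 92  4  0  0  0  0  0  0  0  0  0  0  0  0  0  0  0  0  0  0  0
  0  0  0  0  0  0]
scene 0.11 [1 0 2 1 0 0 0 0 0 0 0 0 0 0 0 0 0 0 0 0 0 0 0 0 0 0 0 0 0 0]
handle cand 131 [ 0.32461797 -0.00713354  0.04876676] [ 0.31033997 -0.1990169   0.03521806] [0.40844674 0.06994939 0.05806891]
side 0.03 [  0   0 183 215 224 135 217 231 221 226 203  90 131 144   3  10  11  66
  10   0   0   0   0  20  28  34  21   0   0   0]
side 0.055 [  0   0   0   0   2   0   2   2   0   1   3   1  35 394  33   0   0   0
   0   0   0   0   0   0   0   0   0   0   0   0]
side 0.07 [0 0 0 0 0 0 0 0 0 0 0 0 0 0 0 0 0 0 0 0 0 0 0 0 0 0 0 0 0 0]
side 0.09 [ 13  33  37 169   1   0   0   0   0   0   0   0   0   0   0   0   0   0
   0   0   0   0   0   0   0   0   0   0   0   0]
side 0.11 [0 0 0 0 0 0 0 0 0 0 0 0 0 0 0 0 0 0 0 0 0 0 0 0 0 0 0 0 0 0]
handle cand 171 [ 0.32476034 -0.00457439  0.04964277] [ 0.3108178  -0.19531839  0.0351302 ] [0.41308375 0.06690747 0.05447211]
[ 0.57764669 -0.07519873  0.26      ]
shift mm [-565.8 -535.8  -28.8] turn deg [ 24.  -29.2  76.3]
```

>>> arm_command:
  targets: "-283 -268 -15 12 -14 38 0;-283 -268 -15 12 -14 38 0;-283 -268 -15 12 -14 38 0;-283 -268 -15 12 -14 38 0;-283 -268 -15 12 -14 38 0;-283 -268 -15 12 -14 38 0;-283 -268 -15 12 -14 38 0;-283 -268 -15 12 -14 38 0;-283 -268 -15 12 -14 38 0;-283 -268 -15 12 -14 38 0"
  newtons: 40

```text
time: 0.98
tool_pos: [0.4121, 0.2729, 0.2463]
tcp_rot: [1.452, 2.533, -0.366]
wrist_force: [1.3, 0.3, 0.6]
width: 0.001
```

```bash
cat >> h.py <<'E'
th=np.radians(35); Rpush=Rt(b,-n*np.sin(th)-np.array([0,0,1])*np.cos(th)); Rdn=Rt(n,np.array([0,0,-1.]))
E
python3 - <<'E'
from h import *
print(bot.read_state()['q'])
cmd(fromchest(.40,0,.26),Rpush)
E
```

```text
[ 0.72091339  0.02656602  1.8784635  -0.27090063  1.41711416  0.25740198]
shift mm [-370.7  -27.7  102.8] turn deg [ 11.7 -14.9  38.3]
```

>>> arm_command:
  targets: "-371 -28 103 12 -15 38 0;-371 -28 103 12 -15 38 0;-371 -28 103 12 -15 38 0;-371 -28 103 12 -15 38 0;-371 -28 103 12 -15 38 0;-371 -28 103 12 -15 38 0;-371 -28 103 12 -15 38 0;-371 -28 103 12 -15 38 0;-371 -28 103 12 -15 38 0;-371 -28 103 12 -15 38 0"

```text
time: 1.82
tool_pos: [0.5787, -0.0758, 0.2591]
tcp_rot: [2.049, 1.722, -0.655]
wrist_force: [-0.4, -0.7, 0.6]
width: -0.001
```

Run:
```python
from h import *
print(bot.read_state()['q'])
cmd(fromchest(.40,0,.26),Rpush)
snap('wrist','w1')
P,im=cloud('wrist','w1'); Q=tochest(P)
for lo,hi,zl,zh in ((.30,.36,.035,.08),(.165,.215,.085,.112)):
    m=(Q[...,0]>lo)&(Q[...,0]<hi)&(abs(Q[...,1])<.1)&(Q[...,2]>zl)&(Q[...,2]<zh)
    q=Q[m]; v,u=np.where(m); print(m.sum(),np.percentile(q,[2,50,98],axis=0).round(4) if m.sum() else 0)
    if m.sum(): print(u.min(),u.max(),v.min(),v.max(), np.polyfit(q[:,1],q[:,0],1))
```

```text
[ 0.1544994   0.19853455  1.7505482  -0.57929774  1.44640385  0.47662254]
shift mm [-0.2 -1.1 -1. ] turn deg [-0.3  0.2  0.3]
1067 [[ 0.3023 -0.0684  0.0456]
 [ 0.3288 -0.0018  0.0505]
 [ 0.3327  0.065   0.0524]]
202 308 111 133 [0.00112851 0.32590653]
620 [[ 0.1674 -0.0677  0.0977]
 [ 0.1886  0.0024  0.1036]
 [ 0.1909  0.0643  0.1061]]
212 298 207 219 [-0.00246841  0.18663385]
```

View pics/w1.png

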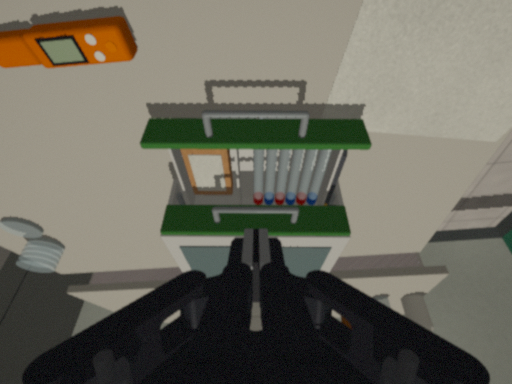

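Run:
```python
from h import *
cmd(fromchest(.367,0,.10),Rpush)
```

```text
shift mm [ 64.6   0.3 148.9] turn deg [-0.3  0.1  0.2]
```

>>> arm_command:
  targets: "65 0 149 0 0 0 0;65 0 149 0 0 0 0;65 0 149 0 0 0 0;65 0 149 0 0 0 0;65 0 149 0 0 0 0;65 0 149 0 0 0 0"

```text
time: 2.37
tool_pos: [0.568, -0.1024, 0.0975]
tcp_rot: [2.047, 1.73, -0.662]
wrist_force: [0.1, 0.5, -0.1]
width: -0.0
```

Run:
```python
from h import *
cmd(fromchest(.367,0,.036),Rpush)
snap('side','s2');snap('scene','c2')
a=cv2.imread('pics/s2.png');c=cv2.imread('pics/c2.png')
cv2.imwrite('pics/sc2.png',np.hstack([cv2.resize(a[100:340,150:470],(400,300)),cv2.resize(c[100:340,130:450],(400,300))]))
```

```text
shift mm [31.6  5.5 52.9] turn deg [-0.5  0.2  0.7]
```

View pics/sc2.png

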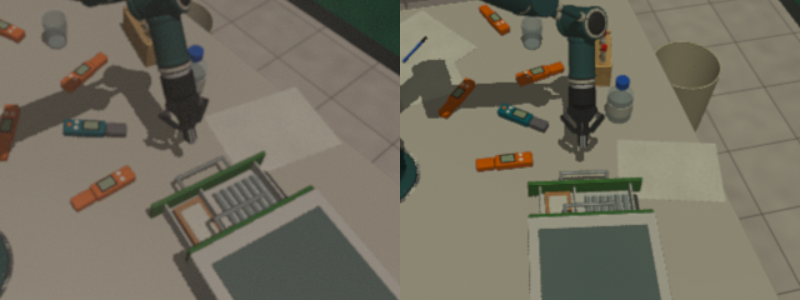

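>>> arm_command:
  targets: "32 5 53 0 0 1 0;32 5 53 0 0 1 0;32 5 53 0 0 1 0;32 5 53 0 0 1 0;32 5 53 0 0 1 0"

```text
time: 2.88
tool_pos: [0.5768, -0.1071, 0.0408]
tcp_rot: [2.059, 1.705, -0.643]
wrist_force: [-0.6, -0.3, 1.3]
width: 0.002
```

Run:
```python
from h import *
s=bot.read_state(); print(tochest(s['tool_pos']),s['q'])
R0=R.from_rotvec(s['tcp_rot']).as_matrix(); print(-R0.T@n)
cmd(fromchest(.34,0,.036),Rpush); cmd(fromchest(.25,0,.036),Rpush);cmd(fromchest(.195,0,.036),Rpush)
```

```text
[0.36849222 0.0047726  0.04084474] [ 0.10481627  0.42279182  1.91292311 -0.66671272  1.10092282  0.69214362]
[-0.81899363  0.00892238  0.57373323]
shift mm [-20.6  -4.6  20.3] turn deg [ 0.   0.  -0.6]
shift mm [-94.3  -3.7  71.9] turn deg [ 0.   0.  -0.6]
shift mm [-139.4   -3.3  103.5] turn deg [ 0.   0.  -0.6]
```

>>> arm_command:
  targets: "-10 -1 10 0 0 0 0;-20 -2 20 0 0 0 0;-29 -3 26 0 0 0 0;-38 -3 32 0 0 0 0;-47 -3 39 0 0 0 0;-56 -3 45 0 0 0 0;-65 -3 51 0 0 0 0;-74 -3 58 0 0 0 0;-84 -3 65 0 0 0 0;-94 -3 72 0 0 0 0"

```text
time: 3.72
tool_pos: [0.5518, -0.2231, 0.0334]
tcp_rot: [2.061, 1.707, -0.638]
wrist_force: [4.3, 7.2, -1.0]
width: 0.003
```

Run:
```python
from h import *
s=bot.read_state(); print(tochest(s['tool_pos']),s['wrist_force'])
cmd(fromchest(.21,0,.036),Rpush);cmd(fromchest(.195,0,.036),Rpush)
snap('scene','c3')
c=cv2.imread('pics/c3.png')
cv2.imwrite('pics/c3c.png',cv2.resize(c[180:380,200:400],(600,600)))
```

```text
[0.24986001 0.00045286 0.03343662] [ 4.31030561  7.15681646 -1.04169884]
shift mm [-34.2  -0.1  20.6] turn deg [ 0.1 -0.2 -0.6]
shift mm [-46.5   0.   29.2] turn deg [ 0.1 -0.2 -0.6]
```

View pics/c3c.png

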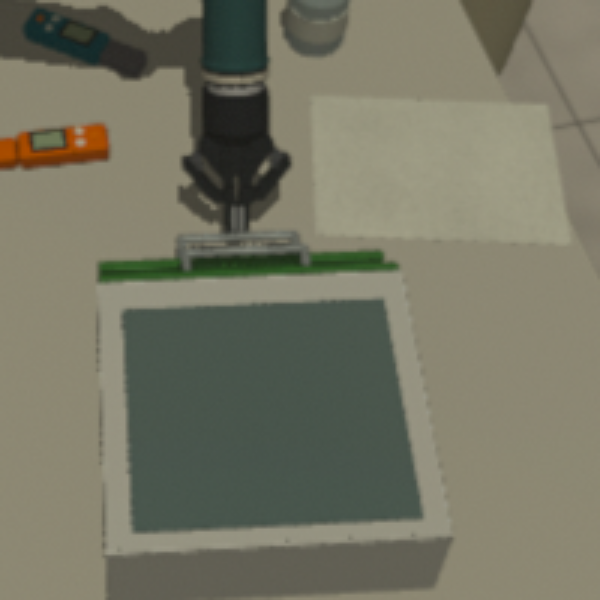

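The lower drawer is nearly home (its front shows at crop (245,262)). I'll continue slowly and watch the force.

>>> arm_command:
  targets: "-4 0 2 0 0 0 0;-8 0 5 0 0 0 0;-12 0 7 0 0 0 0;-16 0 10 0 0 0 0;-20 0 12 0 0 0 0;-20 0 12 0 0 0 0"

```text
time: 4.27
tool_pos: [0.5446, -0.2466, 0.0344]
tcp_rot: [2.061, 1.707, -0.649]
wrist_force: [-0.8, 0.1, -0.1]
width: -0.0
```

Run:
```python
from h import *
s=bot.read_state(); print(tochest(s['tool_pos']),s['wrist_force'])
snap('side','s4')
P,im=cloud('side','s4'); Q=tochest(P)
c=cv2.imread('pics/s4.png')
cv2.imwrite('pics/s4c.png',cv2.resize(c[160:340,240:440],(600,540)))
```

```text
[ 0.22542912 -0.00242662  0.03440715] [-0.80057899  0.10831954 -0.06878832]
```

View pics/s4c.png

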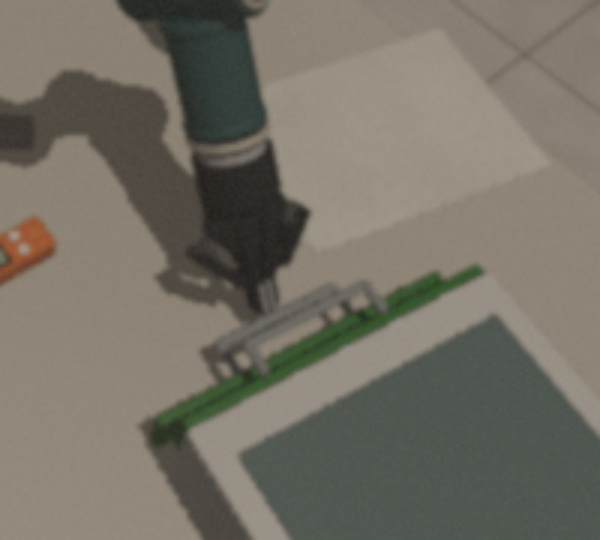

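>>> arm_command:
  targets: "-3 0 2 0 0 0 0;-6 0 4 0 0 0 0;-9 0 6 0 0 0 0;-12 0 8 0 0 0 0;-15 0 10 0 0 0 0;-15 0 10 0 0 0 0"

```text
time: 4.82
tool_pos: [0.5415, -0.2641, 0.0348]
tcp_rot: [2.06, 1.707, -0.649]
wrist_force: [0.2, 0.6, -1.8]
width: 0.0
```

Run:
```python
from h import *
s=bot.read_state(); print(tochest(s['tool_pos']),s['wrist_force'])
snap('side','s5')
c=cv2.imread('pics/s5.png')
cv2.imwrite('pics/s5c.png',cv2.resize(c[160:340,240:440],(600,540)))
```

```text
[ 0.20763365 -0.00249994  0.03476267] [ 0.19785205  0.55736234 -1.78228228]
```

View pics/s5c.png

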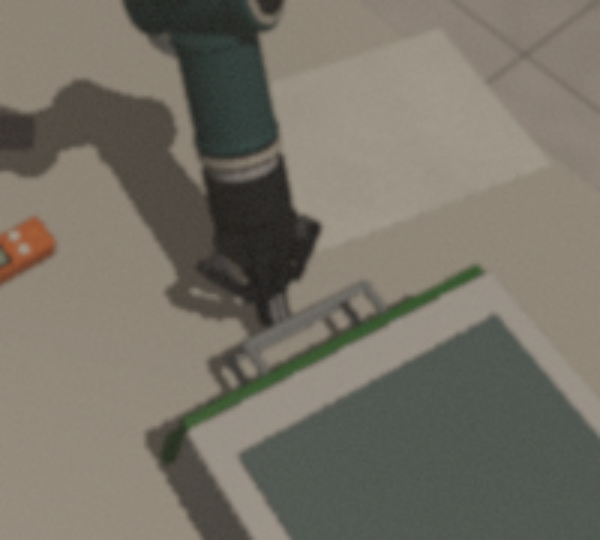

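>>> arm_command:
  targets: "-2 0 1 0 0 0 0;-4 0 3 0 0 0 0;-6 0 4 0 0 0 0;-8 0 5 0 0 0 0;-8 0 5 0 0 0 0"

```text
time: 5.28
tool_pos: [0.5401, -0.2739, 0.0358]
tcp_rot: [2.06, 1.706, -0.649]
wrist_force: [0.4, -0.2, -0.1]
width: 0.002
```

Run:
```python
from h import *
s=bot.read_state(); print(tochest(s['tool_pos']),s['wrist_force'])
```

```text
[ 0.19783293 -0.00208991  0.0357596 ] [ 0.44454669 -0.24169267 -0.1027427 ]
```

>>> arm_command:
  targets: "-2 0 1 0 0 0 0;-3 0 2 0 0 0 0;-4 0 3 0 0 0 0;-5 0 4 0 0 0 0;-5 0 4 0 0 0 0"

```text
time: 5.7
tool_pos: [0.5406, -0.2761, 0.0337]
tcp_rot: [2.063, 1.71, -0.639]
wrist_force: [3.0, 14.6, -1.1]
width: -0.0
```

Run:
```python
from h import *
s=bot.read_state(); print(tochest(s['tool_pos']),s['wrist_force'])
snap('side','s6')
c=cv2.imread('pics/s6.png')
cv2.imwrite('pics/s6c.png',cv2.resize(c[160:340,240:440],(600,540)))
```

```text
[ 0.1957298  -0.0012073   0.03370366] [ 3.03386403 14.58584175 -1.13222219]
```

View pics/s6c.png

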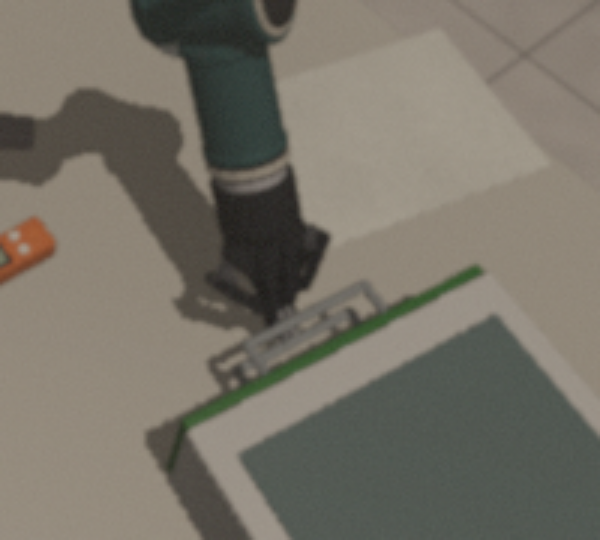

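>>> arm_command:
  targets: "15 0 -10 0 0 0 0;15 0 -170 0 0 0 0.4;15 0 -170 0 0 0 0.4;15 0 -170 0 0 0 0.4;15 0 -170 0 0 0 0.4;15 0 -170 0 0 0 0.4;15 0 -170 0 0 0 0.4"

```text
time: 6.33
tool_pos: [0.5614, -0.1704, 0.1684]
tcp_rot: [2.058, 1.706, -0.641]
wrist_force: [-0.0, 0.0, -0.2]
width: 0.402
```

Run:
```python
from h import *
s=bot.read_state(); print(tochest(s['tool_pos']),s['wrist_force'],s['width'],s['q'])
cmd(fromchest(.25,0,.24),Rdn)
```

```text
[0.30339341 0.00069168 0.16839787] [-0.00948061  0.01465932 -0.18100385] 0.40218052957392797 [ 0.00195779  0.22453833  1.89750042 -0.64568242  1.21922233  0.47974017]
shift mm [-84.8   0.3 -28. ] turn deg [-27.2  27.7 -87.5]
```

>>> arm_command:
  targets: "-42 0 -40 -14 14 -44 0.4;-42 0 -40 -14 14 -44 0.4;-42 0 -40 -14 14 -44 0.4;-42 0 -40 -14 14 -44 0.4;-42 0 -40 -14 14 -44 0.4;-42 0 -40 -14 14 -44 0.4;-85 0 -28 -27 28 -87.5 0.4;-85 0 -28 -27 28 -87.5 0.4;-85 0 -28 -27 28 -87.5 0.4;-85 0 -28 -27 28 -87.5 0.4"

```text
time: 7.17
tool_pos: [0.5471, -0.2255, 0.2359]
tcp_rot: [0.914, 2.879, -0.219]
wrist_force: [0.6, -0.1, -0.2]
width: 0.399
```

Run:
```python
from h import *
s=bot.read_state(); print(tochest(s['tool_pos']),s['wrist_force'],s['width'],s['q'])
cmd(fromchest(.22,0,.24),Rdn)
```

```text
[ 0.2467208  -0.00368322  0.23586025] [ 0.56049446 -0.11738978 -0.19052993] 0.3994585794770631 [-0.35152882  0.02963102  1.87314267 -0.15428915  1.12322595 -1.24878562]
shift mm [-15.  -22.8   0.5] turn deg [ -7.7   7.2 -25. ]
```

>>> arm_command:
  targets: "-15 -23 0 -8 7 -25 0.4;-15 -23 0 -8 7 -25 0.4;-15 -23 0 -8 7 -25 0.4;-15 -23 0 -8 7 -25 0.4;-15 -23 0 -8 7 -25 0.4;-15 -23 0 -8 7 -25 0.4"

```text
time: 7.67
tool_pos: [0.5465, -0.2519, 0.2397]
tcp_rot: [0.29, 3.122, 0.002]
wrist_force: [0.4, -0.4, 0.3]
width: 0.401
```

Run:
```python
from h import *
s=bot.read_state(); print(tochest(s['tool_pos']),s['width'],s['q'])
cmd(fromchest(.187,0,.16),Rdn)
snap('wrist','w7'); P,im=cloud('wrist','w7'); Q=tochest(P)
m=(Q[...,0]>.165)&(Q[...,0]<.22)&(abs(Q[...,1])<.1)&(Q[...,2]>.085)&(Q[...,2]<.112)
q=Q[m]; print(m.sum(),np.percentile(q,[2,25,50,75,98],axis=0).round(4), np.polyfit(q[:,1],q[:,0],1))
P,im=cloud('side','s6'); Q=tochest(P)
m=(Q[...,0]>.165)&(Q[...,0]<.22)&(abs(Q[...,1])<.1)&(Q[...,2]>.085)&(Q[...,2]<.112)
q=Q[m]; print(m.sum(),np.percentile(q,[2,25,50,75,98],axis=0).round(4))
```

```text
[0.22055929 0.00029768 0.23967741] 0.40062671188318144 [-0.47533104  0.11806907  1.76051332  0.00362431  1.25813978 -1.86229104]
shift mm [  0.5 -33.7  79.6] turn deg [ 0.1  0.3 -0.5]
1329 [[ 0.1667 -0.0685  0.1009]
 [ 0.1816 -0.052   0.1033]
 [ 0.1848 -0.016   0.1044]
 [ 0.1877  0.0249  0.1051]
 [ 0.19    0.0614  0.1064]] [0.01743006 0.18361161]
278 [[ 0.167  -0.0688  0.0855]
 [ 0.1807 -0.0375  0.1011]
 [ 0.1839 -0.0035  0.1036]
 [ 0.1884  0.0319  0.1052]
 [ 0.2194  0.0636  0.1079]]
```

View pics/w7.png

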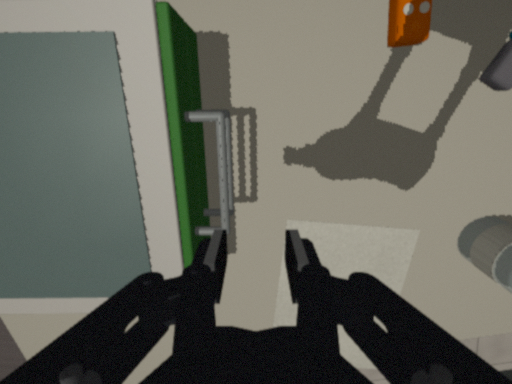

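>>> arm_command:
  targets: "0 -33 60 0 0 0 0.3;0 -33 80 0 0 0 0.3;0 -33 80 0 0 0 0.3;0 -33 80 0 0 0 0.3;0 -33 80 0 0 0 0.3"

```text
time: 8.13
tool_pos: [0.5425, -0.2826, 0.1622]
tcp_rot: [0.282, 3.12, 0.002]
wrist_force: [-0.1, 0.2, 0.3]
width: 0.299
```

Run:
```python
from h import *
s=bot.read_state(); print(tochest(s['tool_pos']),s['width'],s['q'])
cmd(fromchest(.187,0,.081),Rdn)
snap('wrist','w8')
```

```text
[0.18962368 0.00172506 0.16218371] 0.2993935136425837 [-0.5237856   0.1923784   1.82242919  0.00538921  1.11962305 -1.91656229]
shift mm [ 2.4 -2.8 81.2] turn deg [ 0.1  0.5 -0.2]
```

View pics/w8.png

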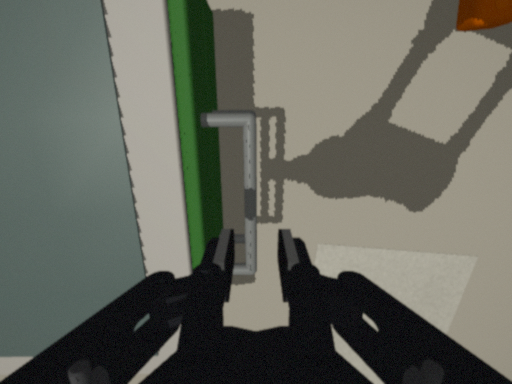

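>>> arm_command:
  targets: "1 -3 25 0 0 0 0.3;2 -3 50 0 0 0 0.3;2 -3 70 0 0 0 0.3;2 -3 81 0 0 0 0.3;2 -3 81 0 0 0 0.3;2 -3 81 0 0 0 0.3"

```text
time: 8.68
tool_pos: [0.5418, -0.2859, 0.0823]
tcp_rot: [0.28, 3.119, 0.001]
wrist_force: [0.1, -0.6, -0.7]
width: 0.3
```

>>> arm_command:
  targets: "0 0 0 0 0 0 0;0 0 0 0 0 0 0;0 0 0 0 0 0 0;0 0 0 0 0 0 0;0 0 0 0 0 0 0"
  newtons: 40

```text
time: 9.1
tool_pos: [0.5425, -0.2867, 0.0834]
tcp_rot: [0.281, 3.116, -0.001]
wrist_force: [-1.0, 1.2, 6.2]
width: 0.101
```

Run:
```python
from h import *
s=bot.read_state(); print(tochest(s['tool_pos']),s['width'],s['wrist_force'],tochest(s['tool_pos']))
R0=R.from_rotvec(s['tcp_rot']).as_matrix(); print(R0.T@n)
```

```text
[0.18556631 0.00247663 0.08338265] 0.10149810647124773 [-0.97163528  1.15688353  6.22750871] [0.18556631 0.00247663 0.08338265]
[3.32668960e-03 9.99994255e-01 6.50196134e-04]
```

>>> arm_command:
  targets: "0 6 0 0 0 0 0;0 14 0 0 0 0 0;0 24 0 0 0 0 0;0 34 0 0 0 0 0;0 44 0 0 0 0 0;0 54 0 0 0 0 0;0 64 0 0 0 0 0;0 74 0 0 0 0 0;0 84 0 0 0 0 0;0 90 0 0 0 0 0"

```text
time: 9.93
tool_pos: [0.5582, -0.1979, 0.0834]
tcp_rot: [0.28, 3.117, -0.001]
wrist_force: [-1.7, -2.3, 6.3]
width: 0.102
```

>>> arm_command:
  targets: "0 10 0 0 0 0 0;0 20 0 0 0 0 0;0 30 0 0 0 0 0;0 40 0 0 0 0 0;0 50 0 0 0 0 0;0 60 0 0 0 0 0;0 70 0 0 0 0 0;0 78 0 0 0 0 0;0 83 0 0 0 0 0;0 83 0 0 0 0 0"

```text
time: 10.77
tool_pos: [0.5729, -0.115, 0.0834]
tcp_rot: [0.28, 3.118, 0.002]
wrist_force: [-2.5, 1.5, 7.8]
width: 0.1
```

Run:
```python
from h import *
s=bot.read_state(); print(tochest(s['tool_pos']),s['width'],s['wrist_force'],s['q'])
snap('side','s9')
```

```text
[0.3599592  0.0022618  0.08339369] 0.1002953633909989 [-2.47140054  1.53185152  7.77805318] [-0.24255674  0.22222716  1.94703221  0.0036541   0.96125069 -1.63646156]
```

View pics/s9.png

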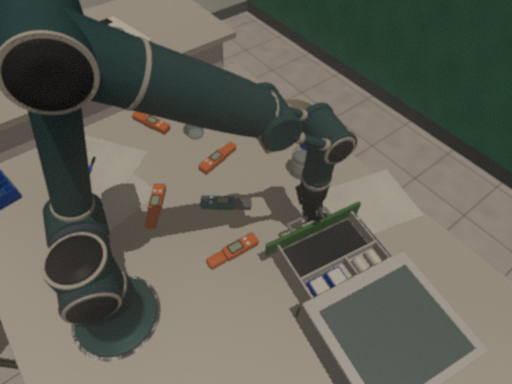

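The upper drawer is out (about 0.174 m travelled), and its empty dark front compartment shows at (320,247). Releasing and going up.

>>> arm_command:
  targets: "0 0 0 0 0 0 0.3;0 0 0 0 0 0 0.3;0 0 0 0 0 0 0.3;0 0 -30 0 0 0 0.3;0 0 -70 0 0 0 0.3;0 0 -110 0 0 0 0.3;0 0 -150 0 0 0 0.3;0 0 -170 0 0 0 0.5;0 0 -170 0 0 0 0.5"

```text
time: 11.57
tool_pos: [0.5737, -0.1169, 0.2586]
tcp_rot: [0.28, 3.108, -0.001]
wrist_force: [1.3, -0.6, 1.0]
width: 0.498
```

Run:
```python
from h import *
s=bot.read_state(); print(tochest(s['tool_pos']),s['width'],s['wrist_force'],s['q'])
snap('wrist','w10')
P,im=cloud('side','side0')
v,u=203,225
# meter axis: body centroid (teal) and cap centroid
for nme,(u,v) in (('scene',(228,194)),('side',(225,203))):
    P,im=cloud(nme,nme+'0')
    m=np.zeros(im.shape[:2],bool); m[v-25:v+25,u-35:u+35]=1
    hsv=cv2.cvtColor(im,cv2.COLOR_BGR2HSV)
    m&=(P[...,2]>0.012)&(P[...,2]<.05)&~((hsv[...,0]<20)&(hsv[...,1]>120))
    _,lab,st,_=cv2.connectedComponentsWithStats(m.astype(np.uint8)); m=lab==1+st[1:,4].argmax()
    top=m&(P[...,2]>.022)
    q=P[top]; c=q.mean(0); e=np.linalg.svd(q[:,:2]-c[:2],full_matrices=False)[2][0]; print(c,np.degrees(np.arctan2(e[1],e[0])), cv2.minAreaRect(q[:,:2].astype(np.float32)*1000))
a=np.radians(50); ym=np.array([np.cos(a),np.sin(a),0])
cmd([.443,.112,.22],Rt(ym,np.array([0,0,-1.])))
```

```text
[0.35829158 0.00337386 0.25857994] 0.49827221476153916 [ 1.32277963 -0.62066351  1.02741712] [-0.24491058  0.06560553  1.78275534  0.00249178  1.27264621 -1.63656982]
[0.43908017 0.1147541  0.02813712] -39.431030327772184 ((443.40045166015625, 110.87313842773438), (48.05525588989258, 167.52847290039062), 50.584251403808594)
[0.43761423 0.11649123 0.02841958] -38.90686550215022 ((443.35040283203125, 116.932373046875), (42.96215057373047, 161.06893920898438), 52.21862030029297)
shift mm [168.5 201.6  32.7] turn deg [ 0.3  0.9 29.7]
```

View pics/w10.png

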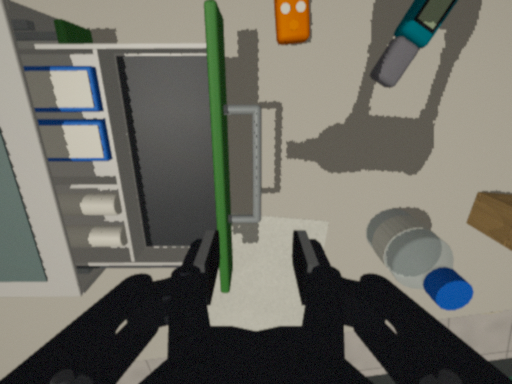

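>>> arm_command:
  targets: "168 202 33 0 1 30 0.75;168 202 33 0 1 30 0.75;168 202 33 0 1 30 0.75;168 202 33 0 1 30 0.75;168 202 33 0 1 30 0.75;168 202 33 0 1 30 0.75;168 202 33 0 1 30 0.75;168 202 33 0 1 30 0.75"

```text
time: 12.28
tool_pos: [0.4371, 0.1153, 0.2138]
tcp_rot: [-1.071, -2.938, -0.005]
wrist_force: [-0.2, -1.1, 0.5]
width: 0.746
```

Run:
```python
from h import *
s=bot.read_state(); print(s['tool_pos'],s['width'],s['q'])
snap('wrist','w11')
# compartment from w10
P,im=cloud('wrist','w10'); Q=tochest(P)
m=(abs(Q[...,1])<.1)&(Q[...,0]>.2)&(Q[...,0]<.31)&(abs(Q[...,2]-.07)<.012); q=Q[m]; print('comp floor',m.sum(),np.percentile(q,[1,50,99],axis=0).round(4))
m=(abs(Q[...,1])<.09)&(Q[...,0]>.18)&(Q[...,0]<.42)&(Q[...,2]>.09)
q=Q[m]; print(np.histogram(q[:,0],np.arange(.18,.42,.01)), np.percentile(q[q[:,0]>.33],[5,50,95],axis=0))
P,im=cloud('wrist','w11')
m=(P[...,2]>.015)&(P[...,2]<.045)&(np.hypot(P[...,0]-.443,P[...,1]-.113)<.13)
hsv=cv2.cvtColor(im,cv2.COLOR_BGR2HSV); m&=~((hsv[...,0]<18)&(hsv[...,1]>150))
m[250:]=0
_,lab,st,ce=cv2.connectedComponentsWithStats(m.astype(np.uint8)); k=1+st[1:,4].argmax(); m=lab==k
print(st[k]); q=P[m]; print(cv2.minAreaRect(q[:,:2].astype(np.float32)*1000),np.percentile(q[:,2],[5,50,95]))
```

```text
[0.43709168 0.11533918 0.21383519] 0.7462345678068335 [ 0.19505227 -0.14885194  2.07186739  0.01079125  1.22972235 -0.68019342]
comp floor 13649 [[ 0.2017 -0.0982  0.069 ]
 [ 0.2501 -0.0149  0.0707]
 [ 0.303   0.0969  0.0802]]
(array([1036,  300, 1264,    0,    0,    0,    0,    0,    0,    0,    0,
       1130, 5001, 4345, 2386, 4095, 2852, 2612, 2575, 3564, 2541, 1335,
       5635]), array([0.18, 0.19, 0.2 , 0.21, 0.22, 0.23, 0.24, 0.25, 0.26, 0.27, 0.28,
       0.29, 0.3 , 0.31, 0.32, 0.33, 0.34, 0.35, 0.36, 0.37, 0.38, 0.39,
       0.4 , 0.41])) [[ 0.33420134 -0.01907458  0.2613673 ]
 [ 0.37641018 -0.01034887  0.33605333]
 [ 0.41369238  0.00933285  0.35379293]]
[ 243  105   34  126 3711]
((441.74200439453125, 116.71849822998047), (39.989227294921875, 162.77169799804688), 50.30829620361328) [0.02443469 0.02965203 0.03172217]
```

View pics/w11.png

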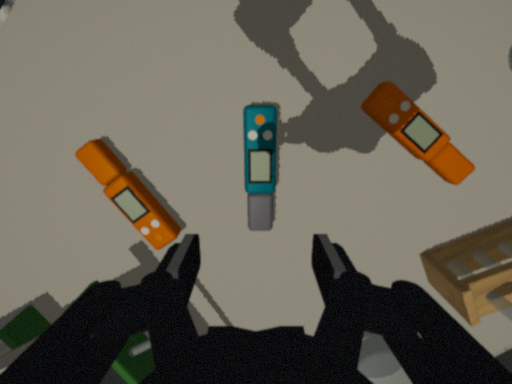

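Run:
```python
from h import *
a=np.radians(50.4); ym=np.array([np.cos(a),np.sin(a),0]); Rm=Rt(ym,np.array([0,0,-1.]))
cmd([.439,.118,.06],Rm); cmd([.439,.118,.005],Rm)
```

```text
shift mm [  0.4   3.6 154.6] turn deg [-0.1 -0.7 -0.5]
shift mm [-2.000e-01  3.700e+00  2.096e+02] turn deg [-0.1 -0.7 -0.5]
```

>>> arm_command:
  targets: "0 4 40 0 -0.7 -0.5 0.75;0 4 80 0 -0.7 -0.5 0.75;0 4 120 0 -0.7 -0.5 0.75;0 4 155 0 -0.7 -0.5 0.75;0 4 155 0 -0.7 -0.5 0.75;0 4 155 0 -0.7 -0.5 0.75"

```text
time: 12.83
tool_pos: [0.4404, 0.1157, 0.0597]
tcp_rot: [-1.07, -2.95, 0.005]
wrist_force: [-0.5, 1.1, 0.0]
width: 0.749
```

Run:
```python
from h import *
a=np.radians(50.4); ym=np.array([np.cos(a),np.sin(a),0]); Rm=Rt(ym,np.array([0,0,-1.]))
print(bot.read_state()['tool_pos']);cmd([.439,.118,.005],Rm)
snap('wrist','w12')
```

```text
[0.44042609 0.11571401 0.05969018]
shift mm [ 2.5  1.1 54.7] turn deg [-0.2 -0.1 -0.3]
```

View pics/w12.png

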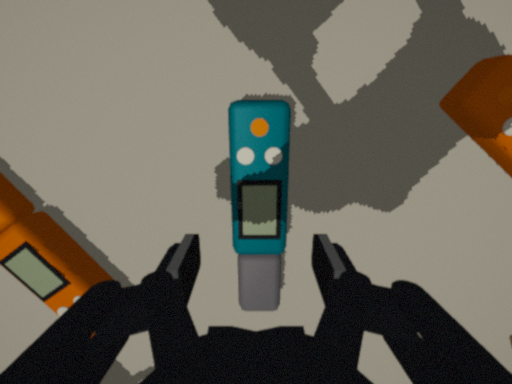

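>>> arm_command:
  targets: "2 1 20 0 0 0 0.75;2 1 40 0 0 0 0.75;2 1 50 0 0 0 0.75;2 1 54 0 0 0 0.75;2 1 54 0 0 0 0.75;2 1 54 0 0 0 0.75"

```text
time: 13.38
tool_pos: [0.4434, 0.1195, 0.0095]
tcp_rot: [1.068, 2.95, 0.003]
wrist_force: [0.1, -0.2, 1.1]
width: 0.75
```

>>> arm_command:
  targets: "0 0 0 0 0 0 0.2;0 0 0 0 0 0 0.2;0 0 0 0 0 0 0.2;0 0 0 0 0 0 0.2;0 0 0 0 0 0 0.2;0 0 0 0 0 0 0.2"
  newtons: 40

```text
time: 13.88
tool_pos: [0.4432, 0.1195, 0.0094]
tcp_rot: [1.067, 2.95, 0.003]
wrist_force: [-1.2, -0.7, 6.1]
width: 0.46
```

>>> arm_command:
  targets: "0 0 -10 0 0 0 0.2;0 0 -25 0 0 0 0.2;0 0 -50 0 0 0 0.2;0 0 -80 0 0 0 0.2;0 0 -110 0 0 0 0.2;0 0 -140 0 0 0 0.2;0 0 -170 0 0 0 0.2;0 0 -190 0 0 0 0.2;0 0 -190 0 0 0 0.2"

```text
time: 14.63
tool_pos: [0.4445, 0.1201, 0.204]
tcp_rot: [1.065, 2.944, 0.009]
wrist_force: [2.1, 0.8, -1.4]
width: 0.454
```

Run:
```python
from h import *
s=bot.read_state(); print(tochest(s['tool_pos']),s['width'],s['wrist_force'])
snap('side','s13');snap('wrist','w13'); snap('scene','c13')
sd=cv2.imread('pics/s13.png');w=cv2.imread('pics/w13.png')
cv2.imwrite('pics/m13.png',np.hstack([cv2.resize(sd,(400,300)),cv2.resize(w,(400,300))]))
# drawer: divider / front / floor / bar in chest coords
for nm in('side','scene'):
    P,im=cloud(nm,('s13','c13')[nm=='scene']); Q=tochest(P)
    m=(abs(Q[...,1])<.055)&(Q[...,0]>.34)&(Q[...,0]<.38)&(Q[...,2]>.09)&(Q[...,2]<.11); print('bar',m.sum(),np.percentile(Q[m],[5,50,95],axis=0).round(4))
    m=(abs(Q[...,1])<.13)&(Q[...,0]>.3)&(Q[...,0]<.345)&(Q[...,2]>.113)&(Q[...,2]<.13); print('front top',m.sum(),np.percentile(Q[m],[5,50,95],axis=0).round(4))
    m=(abs(Q[...,1])<.13)&(Q[...,0]>.18)&(Q[...,0]<.31)&(Q[...,2]>.06)&(Q[...,2]<.078); print('floor',m.sum(),np.percentile(Q[m],[1,50,99],axis=0).round(4))
cmd(fromchest(.258,0.005,.25),Rdn)
```

```text
[ 0.56892675 -0.16532601  0.20395152] 0.45411512275388977 [ 2.09982409  0.80887549 -1.43650067]
bar 122 [[ 0.3541 -0.0501  0.099 ]
 [ 0.3573 -0.0029  0.1038]
 [ 0.3624  0.0504  0.1075]]
front top 415 [[ 0.3116 -0.1172  0.1145]
 [ 0.3156 -0.0045  0.1214]
 [ 0.3226  0.1153  0.1245]]
floor 2785 [[ 0.1842 -0.1265  0.0668]
 [ 0.2549  0.0025  0.0709]
 [ 0.3088  0.1217  0.0769]]
bar 88 [[ 0.3507 -0.0485  0.0979]
 [ 0.3565 -0.0035  0.1031]
 [ 0.3624  0.0479  0.1082]]
front top 309 [[ 0.3084 -0.1192  0.1138]
 [ 0.3149 -0.0018  0.1201]
 [ 0.3218  0.1178  0.1254]]
floor 1650 [[ 0.1827 -0.1184  0.0629]
 [ 0.2615  0.0037  0.0702]
 [ 0.3091  0.1215  0.0772]]
shift mm [-304.5 -182.5  -52.5] turn deg [  0.    0.1 -29.7]
```

View pics/m13.png

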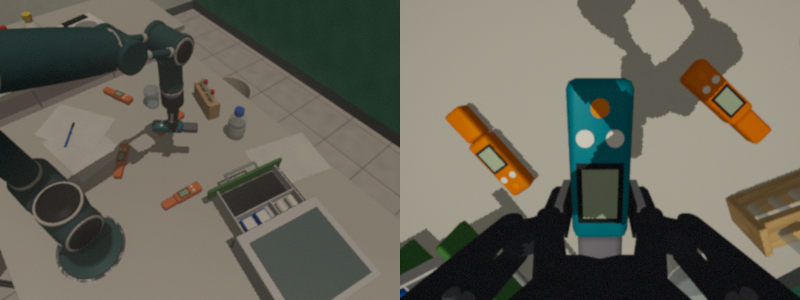

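>>> arm_command:
  targets: "-30 -18 -20 0 0 -4 0.2;-65 -39 -46 0 0 -8 0.2;-100 -60 -46 0 0 -12 0.2;-135 -81 -46 0 0 -16 0.2;-170 -102 -46 0 0 -20 0.2;-205 -123 -46 0 0 -24 0.2;-240 -144 -46 0 0 -28 0.2;-275 -165 -46 0 0 -29.7 0.2;-300 -183 -46 0 0 -29.7 0.2;-300 -183 -46 0 0 -29.7 0.2"

```text
time: 15.62
tool_pos: [0.5544, -0.2186, 0.2409]
tcp_rot: [-0.283, -3.128, 0.002]
wrist_force: [-0.4, 0.1, -1.4]
width: 0.458
```

Run:
```python
from h import *
s=bot.read_state(); print(tochest(s['tool_pos']),s['width'],s['wrist_force'])
cmd(fromchest(.256,0,.13),Rdn)
snap('wrist','w14'); P,im=cloud('wrist','w14'); Q=tochest(P)
hsv=cv2.cvtColor(im,cv2.COLOR_BGR2HSV)
m=(abs(Q[...,0]-s['tool_pos']@[0,0,0]-.256)<.015)&(Q[...,1]<-.02)&(Q[...,1]>-.09)&(abs(Q[...,2]-.26)<.03)
q=Q[m]; print(m.sum(),np.percentile(q,[2,50,98],axis=0).round(4),'tilt along,across',np.degrees(np.linalg.lstsq(np.c_[q[:,:2],np.ones(len(q))],q[:,2],rcond=None)[0][:2]))
```

```text
[0.25479113 0.00224597 0.24092685] 0.45804639361247595 [-0.35099083  0.07136127 -1.35487669]
shift mm [  2.1   1.4 110.9] turn deg [-0.1 -0.1 -0.2]
8103 [[ 0.2416 -0.0778  0.2582]
 [ 0.2558 -0.0525  0.2619]
 [ 0.2703 -0.0214  0.2635]] tilt along,across [-0.69968945  1.29068405]
```

View pics/w14.png

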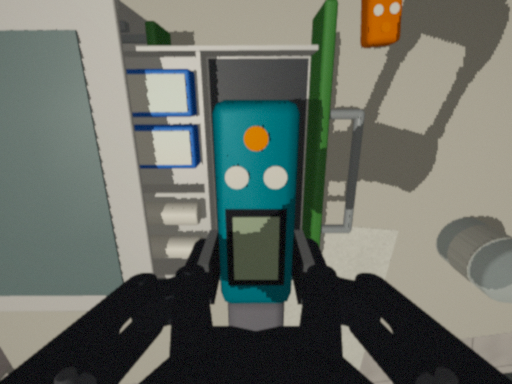

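>>> arm_command:
  targets: "2 1 25 0 0 0 0.2;2 1 50 0 0 0 0.2;2 1 75 0 0 0 0.2;2 1 100 0 0 0 0.2;2 1 120 0 0 0 0.2;2 1 135 0 0 0 0.2;2 1 145 0 0 0 0.2;2 1 145 0 0 0 0.2;2 1 145 0 0 0 0.2"

```text
time: 16.42
tool_pos: [0.5523, -0.2108, 0.0982]
tcp_rot: [-0.275, -3.129, -0.002]
wrist_force: [-0.5, -0.7, -1.5]
width: 0.459
```

Run:
```python
from h import *
s=bot.read_state(); print(tochest(s['tool_pos']),s['width'],s['wrist_force'])
cmd(fromchest(.256,0,.081),Rdn)
snap('wrist','w15')
```

```text
[ 0.26205396 -0.00119811  0.09821616] 0.4585579601117374 [-0.5449535  -0.65016894 -1.50417854]
shift mm [-1.2 -6.1 17.2] turn deg [ 0.1 -0.   0. ]
```

View pics/w15.png

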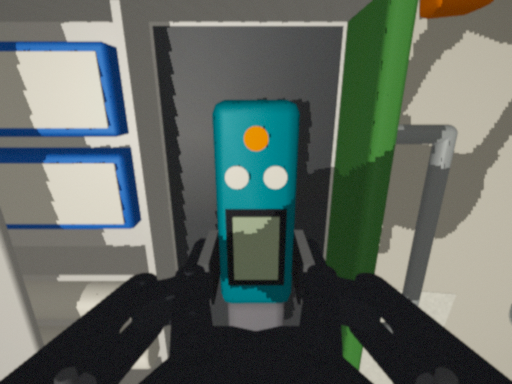

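>>> arm_command:
  targets: "-1 -6 4 0 0 0 0.2;-1 -6 8 0 0 0 0.2;-1 -6 12 0 0 0 0.2;-1 -6 15 0 0 0 0.2;-1 -6 16 0 0 0 0.2;-1 -6 16 0 0 0 0.2"

```text
time: 16.97
tool_pos: [0.5529, -0.2179, 0.0829]
tcp_rot: [0.276, 3.128, 0.001]
wrist_force: [0.8, -0.0, -1.9]
width: 0.462
```

Run:
```python
from h import *
s=bot.read_state(); print(tochest(s['tool_pos']),s['width'],s['wrist_force'])
```

```text
[0.25519795 0.00066185 0.08294965] 0.461728204140613 [ 0.80263358 -0.01735953 -1.90444442]
```

No contact yet. I'll lower 3 mm more in 1 mm steps.

>>> arm_command:
  targets: "0 0 1 0 0 0 0.2;0 0 2 0 0 0 0.2;0 0 3 0 0 0 0.2;0 0 3 0 0 0 0.2"

```text
time: 17.3
tool_pos: [0.5533, -0.2179, 0.0803]
tcp_rot: [0.276, 3.127, 0.0]
wrist_force: [0.3, 0.2, -2.2]
width: 0.463
```

>>> arm_command:
  targets: "0 0 1 0 0 0 0.2;0 0 2 0 0 0 0.2;0 0 2 0 0 0 0.2"

```text
time: 17.55
tool_pos: [0.5535, -0.2181, 0.0795]
tcp_rot: [0.276, 3.126, 0.0]
wrist_force: [-2.0, 1.5, 3.8]
width: 0.461
```

Contact: the vertical force went from -2 to +3.8 N. Opening in part, then going straight up.

>>> arm_command:
  targets: "0 0 0 0 0 0 0.5;0 0 0 0 0 0 0.55;0 0 0 0 0 0 0.6;0 0 0 0 0 0 0.65;0 0 0 0 0 0 0.65;0 0 0 0 0 0 0.65"

```text
time: 18.05
tool_pos: [0.5534, -0.218, 0.0784]
tcp_rot: [0.276, 3.127, 0.0]
wrist_force: [-0.5, -0.1, -0.1]
width: 0.65
```

>>> arm_command:
  targets: "0 0 -10 0 0 0 0.65;0 0 -25 0 0 0 0.65;0 0 -50 0 0 0 0.65;0 0 -85 0 0 0 0.65;0 0 -120 0 0 0 0.65;0 0 -155 0 0 0 0.65;0 0 -190 0 0 0 0.65;0 0 -190 0 0 0 0.65;0 0 -190 0 0 0 0.65"

```text
time: 18.8
tool_pos: [0.5547, -0.2188, 0.2731]
tcp_rot: [0.275, 3.119, -0.004]
wrist_force: [-0.1, 0.5, -0.4]
width: 0.65
```

Run:
```python
from h import *
s=bot.read_state(); print(tochest(s['tool_pos']),s['width'],s['wrist_force'])
snap('wrist','w16'); snap('side','s16'); snap('scene','c16')
P,im=cloud('wrist','w16'); Q=tochest(P); hsv=cv2.cvtColor(im,cv2.COLOR_BGR2HSV)
m=(Q[...,2]>.09)&(Q[...,2]<.11)&(Q[...,0]>.215)&(Q[...,0]<.295)&(abs(Q[...,1])<.12); m[240:]=0
q=Q[m]; print(m.sum(),cv2.minAreaRect(q[:,:2].astype(np.float32)*1000),np.percentile(q[:,2],[5,50,95]),np.degrees(np.linalg.lstsq(np.c_[q[:,:2],np.ones(len(q))],q[:,2],rcond=None)[0][:2]))
a=cv2.imread('pics/s16.png');c=cv2.imread('pics/w16.png')
cv2.imwrite('pics/m16.png',np.hstack([cv2.resize(a,(400,300)),cv2.resize(c,(400,300))]))
for nm in('side','scene'):
    P,im=cloud(nm,('s16','c16')[nm=='scene']); Q=tochest(P)
    m=(abs(Q[...,1])<.055)&(Q[...,0]>.34)&(Q[...,0]<.38)&(Q[...,2]>.09)&(Q[...,2]<.11); print('bar',m.sum(),np.median(Q[m],axis=0).round(4))
```

```text
[0.25459253 0.00260501 0.27313479] 0.6500383215180418 [-0.06155439  0.49723088 -0.42567859]
4054 ((254.829833984375, 2.14654541015625), (162.71246337890625, 39.987396240234375), 89.96855926513672) [0.09448211 0.09965391 0.10169261] [-0.13091279 -1.66741364]
bar 120 [ 0.3575 -0.0017  0.104 ]
bar 74 [ 0.3563 -0.0075  0.1027]
```

View pics/m16.png

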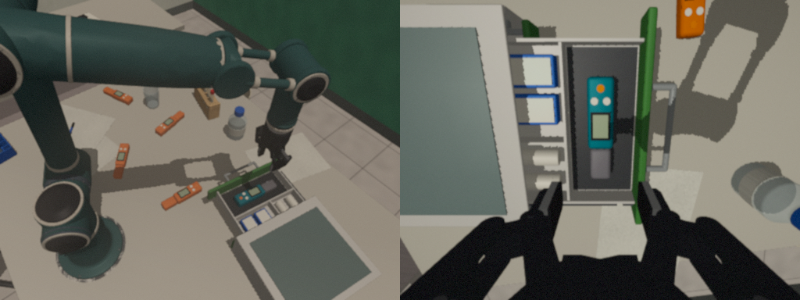

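Run:
```python
from h import *
print(bot.read_state()['time'],bot.finish_job())
```

```text
the job is handed in; nothing more can be done
18.95 None
```

The pH meter is in the upper drawer's front compartment, screen up, with that drawer left open. I handed the job in at 18.95 s of the 64 s allowed; no verdict came back.

**What I did:**
- I pushed the lower drawer home with the shut, tilted fingers at about 0.12 m/s or less. It ended against its stop at about 15 N.
- I gripped the upper handle and pulled that drawer out about 0.174 m.
- I picked up the teal meter and lowered it in 1 mm steps until it touched the compartment floor. Then I opened the fingers partly and drew them straight up.

**Last checks:**
- **Meter:** its centre is within about 3 mm of the compartment's middle both ways. The fitted tilt was about 1.7°, and the top is 29 mm above the measured floor, against the 30 mm given for the meter's height.
- **Upper drawer:** the handle bar stayed put after release. Its position puts the opening at about 0.17 m.
- **Robot:** the gripper is clear of everything.
- **Bottle, beaker and rack:** they look unmoved in the final picture. I did not measure them again.
- **Lower drawer:** I could not see it at the end because the upper one covers it. I take it to be home because of the stop contact and because the interlock let the upper drawer out.

No check failed. The depth readings of the bar's position differed by up to 3 mm between cameras, well within the margins.

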